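# Pack the winder's spare parts in their box

### The job

Pack the three spare parts of the drum winder (the guide-rod bracket, the bearing block and the flanged elbow) into the plywood spares box so that its lid could go on afterwards: all three upright on their feet, the bracket and the elbow flat on the bottom of the box and the bearing block flat on the bracket's foot. They fit in only one order, so think before you start; lower each part in gently, do not drop it, and leave the pulley, wrench and incense bundle where they are.

Things in the scene. Friction and masses are not known exactly. Their poses are not given: they have to be found in the camera images.
- box: Open plywood box, heavy, does not slide. Outside 226 (x) x 114 (y) x 80 mm plus a 10 mm grip batten outside each short end; walls and bottom 10 mm, so inside 206 x 94 mm, 70 mm deep, mouth bevelled 3 mm. Origin: centre of its underside (inner floor 10 mm, rim 80 mm above it); x along its length, z up. Its ends are alike.
- bracket: Steel guide-rod bracket, 0.35 kg: foot 104 (x) x 86 (y) x 8 mm with an upright lug 14 mm thick (x), 40 mm wide (y), its top 64 mm above the underside, centred at x = -33 mm, y = 0: the foot runs 12 mm past the lug to -x, 78 mm to +x. Grip the lug along y. In the box the lug is at one end, the long side of the foot towards the middle. Origin: centre of the foot's underside, z up.
- block: Aluminium bearing block, 0.55 kg: sole 114 (x) x 86 (y) x 12 mm, on its middle a round-topped housing 60 (x) x 40 mm (y), top 56 mm above the underside, bore along y. Ends alike. Grip the housing's flat faces along y. Origin: centre of the sole's underside, z up. In the box it lies on the bracket's foot beside the lug, reaches past the foot and stays level.
- elbow: Steel flanged elbow, 0.45 kg: flange 52 (x) x 86 (y) x 12 mm, on its middle a body 40 x 40 mm, top 62 mm above the underside; a round port, 36 mm diameter, axis 42 mm up, points to -x and ends 50 mm from the middle, 24 mm past the flange. Grip the body along y. Origin: centre of the flange's underside, z up. In the box the port points to the middle, over the block's sole.
- pulley: Dark steel V-belt pulley lying flat, 88 mm in diameter, 36 mm high, origin at the centre of its underside. Not part of the job: leave it where it is.
- wrench: Open-ended wrench, 200 mm, lying flat. Not part of the job: leave it where it is.
- incense_bundle: Bundle of brown incense sticks in paper bands, 230 x 37 x 21 mm, lying flat. Not part of the job: leave it where it is.
There are look-alikes about, which are no part of the job. What is shaped like the elbow but green or turquoise is not meant.

How it is judged (in metres and radians):
On the way, in this order (a step that is already met when the one before it is completed fails the run):
1. the bracket stands flat on the bottom of the box (z of bracket in the frame of box between 0.006 and 0.0135 m and horizontal distance between bracket and box below 0.07 m and angle between bracket's own z axis and vertical below 0.05 rad), for 0.2 s.
2. the bearing block lies flat on the bracket's foot in the box (all of step 1 and z of block in the frame of box between 0.014 and 0.0215 m and horizontal distance between block and box below 0.05 m and angle between block's own z axis and vertical below 0.05 rad), for 0.2 s.
At the end, for the whole second after the job is handed in: Bracket and elbow upright (within 0.05 rad) with their undersides on the box's inner floor (within 3.5 mm), the bearing block upright (within 0.05 rad) on the bracket's foot (its underside 4 to 11.5 mm above the inner floor), all three inside the box and at rest (all of step 2 and z of elbow in the frame of box between 0.006 and 0.0135 m and horizontal distance between elbow and box below 0.09 m and angle between elbow's own z axis and vertical below 0.05 rad and linear speed of each of bracket, block, elbow below 0.02 m/s); the robot touches nothing.
It fails at once if a part is dropped or thrown into the box (faster than 0.6 m/s within the box) ((horizontal distance between bracket and box below 0.11 m and z of bracket in the frame of box below 0.085 m and linear speed of bracket above 0.6 m/s) or (horizontal distance between block and box below 0.11 m and z of block in the frame of box below 0.085 m and linear speed of block above 0.6 m/s) or (horizontal distance between elbow and box below 0.11 m and z of elbow in the frame of box below 0.085 m and linear speed of elbow above 0.6 m/s)).
It fails at once if the pulley, wrench or incense bundle is shifted by more than 40 mm (distance of any of pulley, wrench, incense_bundle from where it was at the start of the episode above 0.04 m).
It also fails if it takes over 72 s, if anything falls off the work surface, if the arm or the gripper's body presses on something with over 40 N, if the wrist force passes 120 N, or if a joint passes its speed limit or range.

### The arm

A 6-joint arm with a two-finger parallel gripper is mounted at the origin on the work surface. World frame = base frame: x ahead of the robot, y to its left, z up, the work surface at z = 0. Lengths are in m, angles in degrees, forces in N, time in s.
With the tool pointing down it reaches from about 0.25 to 0.725 m from the base axis. Payload 9.7 kg.
Tool frame: the origin (TCP) lies on the centre line of the jaws, within the pads' length; the fingertips stand 22 mm ahead of it and the grasp point (between the pads) lies 3 mm ahead of it; z points along the fingers, y is the direction in which the jaws open and shut (so a half turn about z gives the same grasp; the last joint's range is limited). The gripper opens to 85 mm and grips with 20 to 120 N. Pads are 22 mm wide; open, the fingers measure 114 mm over their backs; the gripper's body (76 mm by 85 mm) begins 54 mm behind the grasp point. The pads swing forward as they close: fully open they stand 13 mm farther back than shut.
Start: joints at [-72.823, 4.979, 10.078, 95.1, 0, 90], TCP at [0.162, -0.525, 0.253] pointing down, gripper open.
Joint ranges: [-179.16, 179.16], [-48.56, 103.87], [-65.8, 70.77], [-126.05, 130.52], [-82.76, 87.17], [-180, 180]. Speed limits (degrees/s): [127.2, 127.2, 147.25, 180, 180, 180].

### API

Orientations are given as [roll, pitch, yaw] about the fixed x, y, z axes, in that order (R = Rz(yaw) Ry(pitch) Rx(roll)).
In Python, from workcell import get_obs, camera, camera_params, job_done gives the robot as it stands.
- The arm moves only by the tool servo_tool, never from a script. Its argument "steps" is a list of rows, each an object of numbers: "x", "y", "z": the shift along the world's x, y, z in mm; "yaw": the turn about the world's z in degrees. A call has 1 to 12 rows; each row is the pose to reach, as a shift and turn from the pose measured when the call began; what a row does not reach only later rows make up. A row lasts 1/8 s, in which the tool goes at most 62.5 mm and 10.7 degrees, less where a joint would pass 70% of its speed; a pose out of reach is approached as far as the arm can. A call with a gripper value outside its range is refused whole. "grip" is the finger opening in mm, from 0 to 85.4, set as the call begins (left out, the last holds). The fingers move at their own pace and stop on an object; "grip_force" is the grip in N (left out, the last holds). Time passes only in rows, so rows that repeat a pose let the fingers close. It gives the time, the measured TCP pose, the force and the opening at its end, in the units of the state.
- get_obs(): the state, without advancing time (a new reading comes with each control period).
- camera(name): name is "side" or "top" or "wrist"; returns (picture, depth): 420x560x3 uint8, red, green, blue; 420x560 float32, m along the optical axis (not along the pixel's ray), 0 where there is no reading.
- camera_params(name): a dict with "intrinsics" (3x3 intrinsics, pixels), "rvec" (rotation vector, rad) and "tvec" (3), from world to camera coordinates, as OpenCV has them; the wrist camera has in their place "hand_eye" (4x4, takes a point from camera to tool coordinates, whose origin is the TCP and whose axes are the flange's). Camera axes: x right, y down, z forward; pixel columns grow to the right and rows downward; lengths in m; the calibration is good to about 2 mm. A picture is of the moment at which its call begins: read the wrist's pose just before it. camera_params takes no time and is no camera call.
- job_done(): hands the job in, once; it reports no verdict.
The state is a dict: "time": time; "q": joint angles; "qd": joint speeds; "joint_efforts": joint torques, N m; "ee_pos": TCP position; "tcp_rot": TCP orientation; "wrist_force": force on the tool from outside, world axes, zero at the start; "torque": the same for the moment, N m; "opening": finger opening in m.
Only numpy, scipy, OpenCV 4.12 (cv2) and the standard library are available. Lean on these libraries where they do the work, as an engineer would, in place of code of your own. Each camera call takes 0.05 s, during which the arm holds its last target.

## Working session

There is one attempt and no reset: what is moved stays moved. The work goes in short steps, Python scripts to look and compute and a tool call to move; the robot and the scene stay as the last step left them, time stands still between calls to the robot, and variables do not carry over. Pictures are saved under pics/ and viewed, and the job is handed in when it is done.

Besides the shell and the picture viewer there is one more tool, called after "Emit:" in YAML: its name, and indented under it one key for each argument. servo_tool: Moves the arm, as the interface text tells. Its arguments: {"type":"object","properties":{"steps":{"type":"array"},"grip":{"type":"number"},"grip_force":{"type":"number"}},"required":["steps"]}

```bash
ls; mkdir -p pics; python3 - <<'E'
from workcell import *
import cv2,numpy as np
o=get_obs();print(o)
for n in("top","side","wrist"):
    im,d=camera(n);cv2.imwrite(f"pics/{n}0.png",im[:,:,::-1]);np.save(f"pics/{n}0d.npy",d);np.save(f"pics/{n}0.npy",im)
    print(n,camera_params(n))
E
```

```text
pics
{'time': 0.0, 'q': array([-7.28238825e+01,  5.01168563e+00,  1.00329561e+01,  9.50985154e+01,
        9.63440614e-04,  8.99996306e+01]), 'qd': array([-0.04147551, -0.0247967 ,  0.00280535, -0.02681949, -0.09891077,
       -0.0003678 ]), 'joint_efforts': array([-2.34811268e-03, -5.20386815e+01,  4.64806116e+01,  1.59524189e-02,
       -2.63065874e-05, -1.10113252e-06]), 'ee_pos': array([ 0.16236548, -0.52527816,  0.25256401]), 'tcp_rot': array([-1.79922755e+02, -9.63937708e-04,  1.71764855e+01]), 'wrist_force': array([-0.06757093, -0.71937298, -0.46440952]), 'torque': array([-0.02134456, -0.02025072, -0.01890944]), 'opening': 0.08540966112530325}
top {'intrinsics': array([[491.43611281,   0.        , 286.3250886 ],
       [  0.        , 491.43611281, 212.01634335],
       [  0.        ,   0.        ,   1.        ]]), 'rvec': array([ 2.0922559 , -2.14330629,  0.1628726 ]), 'tvec': array([1.43023841e-03, 4.07791426e-01, 1.62184633e+00])}
side {'intrinsics': array([[438.10748054,   0.        , 281.23033503],
       [  0.        , 438.10748054, 207.81529367],
       [  0.        ,   0.        ,   1.        ]]), 'rvec': array([ 0.53518621, -2.61532496,  1.27709748]), 'tvec': array([0.3637156 , 0.16331674, 1.30046342])}
wrist {'intrinsics': array([[337.85312929,   0.        , 284.40354787],
       [  0.        , 337.85312929, 209.97705662],
       [  0.        ,   0.        ,   1.        ]]), 'hand_eye': array([[ 7.27110177e-04, -9.54419153e-01, -2.98468678e-01,
         7.60789940e-02],
       [ 9.99999723e-01,  7.41652585e-04,  6.45379075e-05,
        -1.46835361e-03],
       [ 1.59763852e-04, -2.98468642e-01,  9.54419428e-01,
        -1.21142040e-01],
       [ 0.00000000e+00,  0.00000000e+00,  0.00000000e+00,
         1.00000000e+00]])}
```

View pics/top0.png

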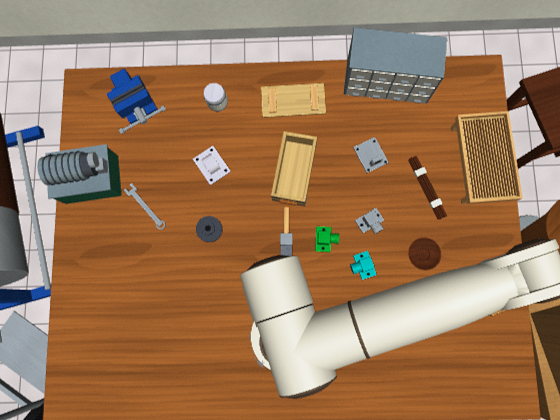

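View pics/side0.png

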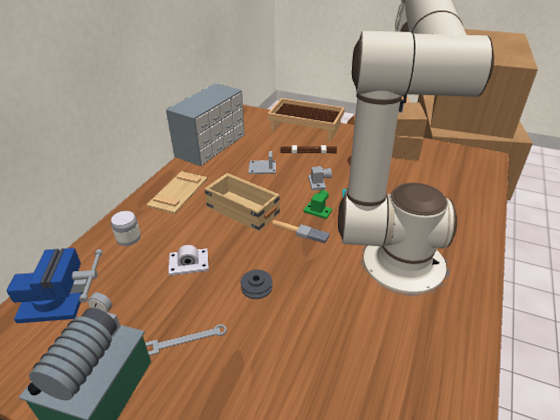

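View pics/wrist0.png

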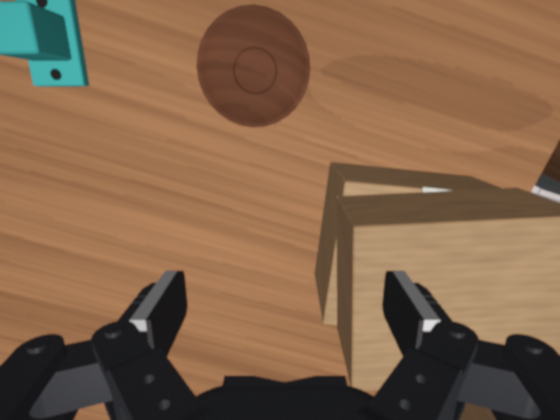

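The grey elbow is at top-view pixel (370,221), beside green (326,239) and turquoise (363,265) look-alikes. The bracket is at (370,154), the block at (211,165) and the box at (294,167). Next I'll enlarge these and measure them coarsely.

```bash
cat > h.py <<'E'
import numpy as np,cv2
from scipy.spatial.transform import Rotation as Ro
from workcell import *
def extr(name,obs=None):
    p=camera_params(name);K=p["intrinsics"]
    if name=="wrist":
        T=np.eye(4);T[:3,:3]=Ro.from_euler('xyz',obs["tcp_rot"],degrees=True).as_matrix();T[:3,3]=obs["ee_pos"]
        C=T@p["hand_eye"]   # cam->world
    else:
        R=cv2.Rodrigues(p["rvec"])[0];C=np.eye(4);C[:3,:3]=R.T;C[:3,3]=-R.T@p["tvec"]
    return K,C
def cloud(d,K,C):
    v,u=np.mgrid[:d.shape[0],:d.shape[1]]
    P=np.stack([(u-K[0,2])/K[0,0]*d,(v-K[1,2])/K[1,1]*d,d],-1)
    W=P@C[:3,:3].T+C[:3,3];W[d==0]=np.nan;return W
def ray(uv,z,K,C):
    uv=np.atleast_2d(uv).astype(float)
    r=np.c_[(uv[:,0]-K[0,2])/K[0,0],(uv[:,1]-K[1,2])/K[1,1],np.ones(len(uv))]@C[:3,:3].T
    t=(z-C[2,3])/r[:,2];return C[:3,3]+r*t[:,None]
def proj(P,K,C):
    p=(np.atleast_2d(P)-C[:3,3])@C[:3,:3];return np.c_[p[:,0]/p[:,2]*K[0,0]+K[0,2],p[:,1]/p[:,2]*K[1,1]+K[1,2]]
def look(name,tag):
    o=get_obs();im,d=camera(name);cv2.imwrite(f"pics/{tag}.png",im[:,:,::-1]);np.savez(f"pics/{tag}.npz",im=im,d=d,o=o["ee_pos"],r=o["tcp_rot"])
    K,C=extr(name,o);return o,im,d,K,C
E
python3 - <<'E'
from h import *
im=np.load("pics/top0.npy");d=np.load("pics/top0d.npy");K,C=extr("top")
W=cloud(d,K,C)
for n,(u,v) in dict(box=(294,167),bracket=(370,154),block=(211,165),elbow=(370,221),green=(326,239),turq=(363,265)).items():
    h=32 if n!="box" else 50
    w=W[v-h:v+h,u-h:u+h].reshape(-1,3);uvs=np.argwhere(np.ones((2*h,2*h)))[:,::-1]+[u-h,v-h]
    m=w[:,2]>0.004
    b=np.zeros((2*h,2*h),np.uint8);b.ravel()[m]=1
    nn,l,s,c=cv2.connectedComponentsWithStats(b);k=l[h,h] or 1+s[1:,4].argmax()
    mm=(l==k).ravel();pts=w[mm]
    r=cv2.minAreaRect(pts[:,:2].astype(np.float32)*1000)
    print(n,r,"zmax",np.nanmax(pts[:,2]),"n",mm.sum(), "table z",np.nanmedian(w[~m,2]))
cv2.imwrite("pics/crop0.png",cv2.resize(im[110:290,180:450,::-1],None,fx=2.9,fy=2.9,interpolation=cv2.INTER_CUBIC))
E
```

```text
box ((562.80322265625, -37.09996032714844), (139.78463745117188, 277.7213439941406), 79.86872863769531) zmax 0.09283475023978816 n 2405 table z -0.0008020745862752365
bracket ((605.9962158203125, -307.2404479980469), (117.19415283203125, 104.91321563720703), 28.26510238647461) zmax 0.07076408457429917 n 640 table z -0.0008951391368985373
block ((590.7119750976562, 252.01759338378906), (130.9498748779297, 111.50043487548828), 39.568572998046875) zmax 0.06378706808108014 n 805 table z -0.0009724453102375463
elbow ((370.3595886230469, -289.3110046386719), (101.36934661865234, 96.47969818115234), 3.5393989086151123) zmax 0.07287271910482063 n 493 table z -0.0009404315035093092
green ((312.90771484375, -143.69186401367188), (88.32955932617188, 95.85191345214844), 88.06398010253906) zmax 0.06959240801733557 n 488 table z -0.0007516991906785231
turq ((222.70001220703125, -255.05734252929688), (101.56575775146484, 87.55670166015625), 18.475114822387695) zmax 0.07351380320340017 n 506 table z -0.0007288718830937846
```

View pics/crop0.png

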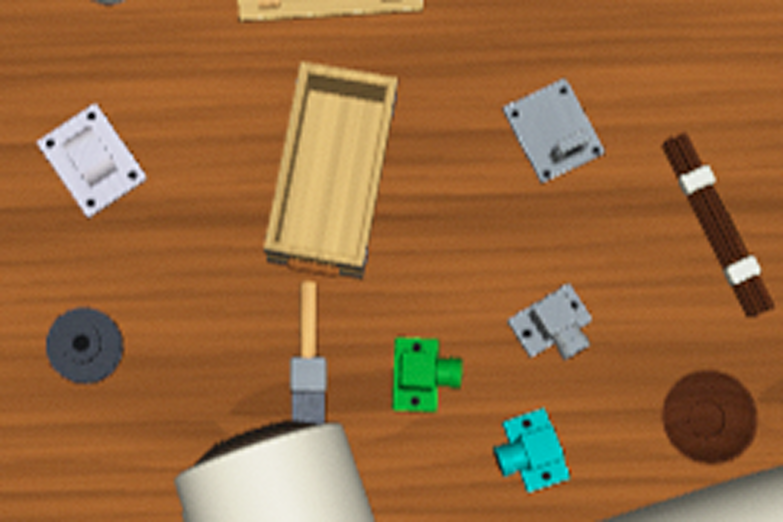

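```bash
python3 - <<'E'
from h import *
o=get_obs();K,C=extr("wrist",o);W=cloud(np.load("pics/wrist0d.npy"),K,C)
for u,v in [(450,260),(350,215),(500,380),(330,170),(250,250),(540,205)]: print(u,v,W[v,u].round(3))
im=np.load("pics/top0.npy");d=np.load("pics/top0d.npy");K,C=extr("top");W=cloud(d,K,C)
# gray/white masks, foot corners
hsv=cv2.cvtColor(im,cv2.COLOR_RGB2HSV)
for n,(u,v),h0 in [("bracket",(370,154),.008),("block",(211,165),.012),("elbow",(370,221),.012),("boxrim",(294,167),.08)]:
    h=30
    if n=="boxrim":
        continue
    m=((hsv[...,1]<70)).astype(np.uint8);M=np.zeros_like(m);M[v-h:v+h,u-h:u+h]=m[v-h:v+h,u-h:u+h]
    c=max(cv2.findContours(M,0,1)[0],key=cv2.contourArea)[:,0]
    P=ray(c,h0,K,C)[:,:2]*1000
    print(n,cv2.minAreaRect(P.astype(np.float32)))
print(ray([(302,64/2.9*0+132)],.08,K,C))
E
```

```text
450 260 [ 0.175 -0.631  0.176]
350 215 [ 0.179 -0.565  0.155]
500 380 [ 0.182 -0.581  0.298]
330 170 [ 0.185 -0.568  0.013]
250 250 [ 0.063 -0.511  0.001]
540 205 [ 0.224 -0.687  0.154]
bracket ((609.0850830078125, -305.7151184082031), (105.08335876464844, 87.08296966552734), 24.271333694458008)
block ((586.9329223632812, 251.17166137695312), (115.31035614013672, 86.59185791015625), 33.36783981323242)
elbow ((367.58905029296875, -294.3211364746094), (74.87603759765625, 87.04151916503906), 29.574451446533203)
[[ 0.67301764 -0.06830867  0.08      ]]
```

Emit:
servo_tool:
  steps:
    - {"x":10,"y":50,"z":0}
    - {"x":50,"y":90,"z":10}
    - {"x":110,"y":120,"z":20}
    - {"x":160,"y":140,"z":20}
    - {"x":220,"y":160,"z":20}
    - {"x":280,"y":180,"z":20,"yaw":3}
    - {"x":340,"y":195,"z":10,"yaw":5}
    - {"x":390,"y":205,"z":0,"yaw":7}
    - {"x":430,"y":210,"z":0,"yaw":7}
    - {"x":430,"y":210,"z":0,"yaw":7}
    - {"x":430,"y":210,"z":0,"yaw":7}

```text
schema error: expected keys x, y, z, yaw
```

```bash
python3 - <<'E'
from h import *
o,im,d,K,C=look("wrist","w1");print(o["ee_pos"],o["tcp_rot"],o["q"],o["wrist_force"])
look("top","t1")
E
```

```text
[ 0.16239668 -0.52532127  0.25276215] [-1.79942934e+02 -1.56436901e-03  1.71792218e+01] [-7.28223897e+01  5.00313499e+00  1.00459164e+01  9.50998475e+01
  1.56276319e-03  8.99983869e+01] [-0.66736647  1.03339764  0.41957535]
```

View pics/w1.png

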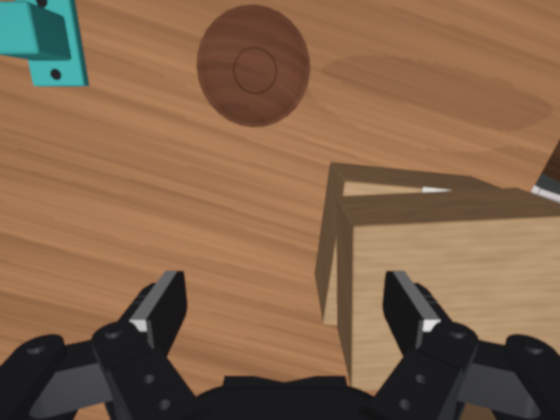

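View pics/t1.png

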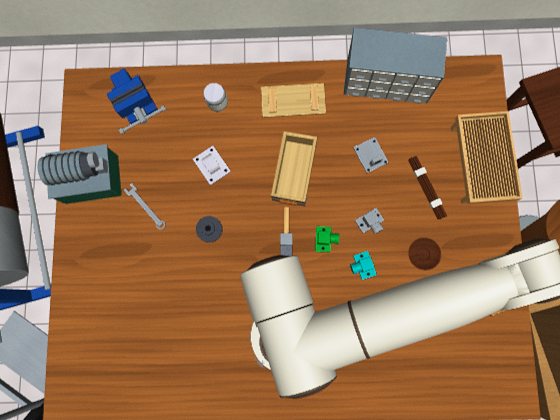

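All four keys are needed in every row, so the move was refused and the view is unchanged.

Emit:
servo_tool:
  steps:
    - {"x":10,"y":50,"z":0,"yaw":0}
    - {"x":50,"y":90,"z":10,"yaw":0}
    - {"x":110,"y":120,"z":20,"yaw":0}
    - {"x":160,"y":140,"z":20,"yaw":0}
    - {"x":220,"y":160,"z":20,"yaw":0}
    - {"x":280,"y":180,"z":20,"yaw":3}
    - {"x":340,"y":195,"z":10,"yaw":5}
    - {"x":390,"y":205,"z":0,"yaw":7}
    - {"x":430,"y":210,"z":0,"yaw":7}
    - {"x":430,"y":210,"z":0,"yaw":7}
    - {"x":430,"y":210,"z":0,"yaw":7}

```text
time: 1.62
ee_pos: [0.5921, -0.3154, 0.2527]
tcp_rot: [-179.9, 0.0, 24.2]
wrist_force: [0.5, -0.2, 0.6]
opening: 0.0852
```

```bash
python3 - <<'E'
from h import *
o,im,d,K,C=look("wrist","w2");print(o["time"],o["ee_pos"],o["tcp_rot"],o["q"],o["wrist_force"])
look("top","t2")
E
```

```text
1.625 [ 0.59212847 -0.3154084   0.25269758] [-1.79938555e+02  3.25213614e-02  2.41839536e+01] [-2.80475137e+01  2.29460933e+01  3.15309541e+01  9.86533507e+01
  1.19252630e-02  1.27768543e+02] [ 0.4686737  -0.1509733   0.61232657]
```

View pics/w2.png

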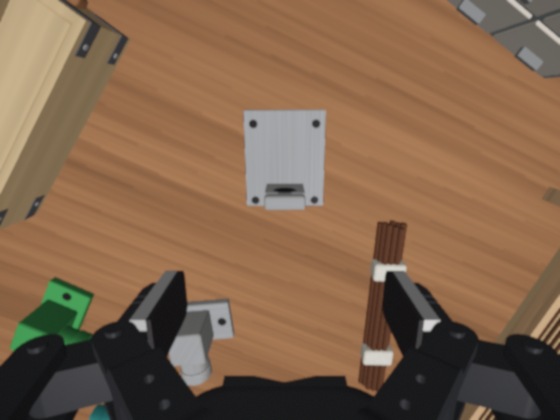

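View pics/t2.png

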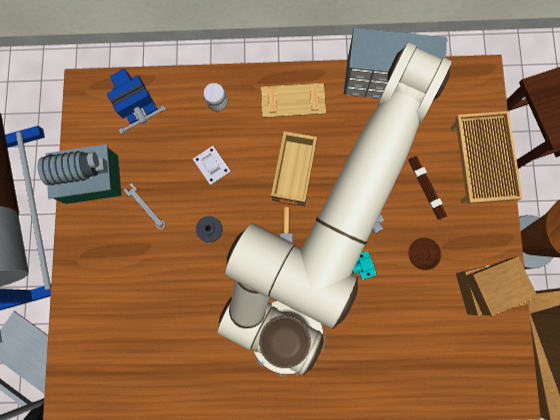

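The wrist view shows the bracket foot at (285,160), with its lug at the lower end (285,197). It is square to the tool. I'll measure it, and the elbow at (205,335) too if it can be seen.

```bash
python3 - <<'E'
from h import *
z=np.load("pics/w2.npz");o=dict(ee_pos=z["o"],tcp_rot=z["r"]);K,C=extr("wrist",o);im=z["im"]
hsv=cv2.cvtColor(im,cv2.COLOR_RGB2HSV)
m=(hsv[...,1]<70).astype(np.uint8);M=np.zeros_like(m);M[90:225,225:345]=m[90:225,225:345]
M=cv2.morphologyEx(M,cv2.MORPH_CLOSE,np.ones((5,5)))
c=max(cv2.findContours(M,0,1)[0],key=cv2.contourArea)[:,0]
P=ray(c,.008,K,C)[:,:2]*1000;r=cv2.minAreaRect(P.astype(np.float32));print(r,cv2.boxPoints(r))
W=cloud(z["d"],K,C)
s=W[90:225,225:345].reshape(-1,3);s=s[s[:,2]>.058];print(len(s),s.mean(0),np.percentile(s,[2,98],0));print(cv2.minAreaRect((s[:,:2]*1000).astype(np.float32)))
f=W[90:225,225:345].reshape(-1,3);f=f[(f[:,2]>.004)&(f[:,2]<.014)];print(len(f),np.median(f[:,2]),cv2.minAreaRect((f[:,:2]*1000).astype(np.float32)))
E
```

```text
((606.9860229492188, -306.758056640625), (108.64802551269531, 87.00796508789062), 24.524459838867188) [[ 539.50525 -289.72772]
 [ 575.6206  -368.88617]
 [ 674.4668  -323.7884 ]
 [ 638.35144 -244.62994]]
598 [ 0.58043506 -0.31897696  0.06372657] [[ 0.56895516 -0.33703742  0.058635  ]
 [ 0.5912867  -0.30111602  0.0656429 ]]
((579.827880859375, -319.162353515625), (13.205842971801758, 39.54884338378906), 24.70098304748535)
6734 0.008387294506109477 ((607.6253051757812, -300.99151611328125), (102.92478942871094, 96.21971893310547), 24.27271270751953)
```

Emit:
servo_tool:
  steps:
    - {"x":-12.5,"y":-4,"z":-40,"yaw":0.3}
    - {"x":-12.5,"y":-4,"z":-90,"yaw":0.3}
    - {"x":-12.5,"y":-4,"z":-140,"yaw":0.3}
    - {"x":-12.5,"y":-4,"z":-175,"yaw":0.3}
    - {"x":-12.5,"y":-4,"z":-195,"yaw":0.3}
    - {"x":-12.5,"y":-4,"z":-202,"yaw":0.3}
    - {"x":-12.5,"y":-4,"z":-202,"yaw":0.3}
    - {"x":-12.5,"y":-4,"z":-202,"yaw":0.3}

```text
time: 2.72
ee_pos: [0.5798, -0.3202, 0.0533]
tcp_rot: [179.9, -0.1, 24.4]
wrist_force: [0.3, 0.3, -0.0]
opening: 0.0851
```

Emit:
servo_tool:
  steps:
    - {"x":0,"y":0,"z":0,"yaw":0}
    - {"x":0,"y":0,"z":0,"yaw":0}
    - {"x":0,"y":0,"z":0,"yaw":0}
    - {"x":0,"y":0,"z":0,"yaw":0}
    - {"x":0,"y":0,"z":0,"yaw":0}
    - {"x":0,"y":0,"z":0,"yaw":0}
    - {"x":0,"y":0,"z":0,"yaw":0}
    - {"x":0,"y":0,"z":0,"yaw":0}
  grip: 20
  grip_force: 90

```text
time: 3.72
ee_pos: [0.5801, -0.3205, 0.0541]
tcp_rot: [179.8, -0.1, 24.4]
wrist_force: [0.3, -1.2, 5.8]
opening: 0.0385
```

Emit:
servo_tool:
  steps:
    - {"x":0,"y":0,"z":10,"yaw":0}
    - {"x":0,"y":0,"z":30,"yaw":0}
    - {"x":0,"y":0,"z":60,"yaw":0}
    - {"x":0,"y":0,"z":100,"yaw":0}
    - {"x":0,"y":0,"z":130,"yaw":0}
    - {"x":0,"y":0,"z":140,"yaw":0}
    - {"x":0,"y":0,"z":140,"yaw":0}

```text
time: 4.6
ee_pos: [0.5802, -0.3205, 0.1944]
tcp_rot: [179.8, -0.2, 24.4]
wrist_force: [0.3, 0.1, -3.9]
opening: 0.0388
```

```bash
python3 - <<'E'
from h import *
z=np.load("pics/t2.npz");K,C=extr("top");im=z["im"];W=cloud(z["d"],K,C)
print("depth table",np.nanmedian(W[215:225,150:165,2] if 0 else W[150:200,330:345,2]))
c=im[120:215,262:327,::-1];cv2.imwrite("pics/boxcrop.png",cv2.resize(c,None,fx=6,fy=6,interpolation=cv2.INTER_CUBIC))
w=W[120:215,262:327].reshape(-1,3);w=w[(w[:,2]>.07)];print(len(w),np.median(w[:,2]),cv2.minAreaRect((w[:,:2]*1000).astype(np.float32)))
f=W[120:215,262:327].reshape(-1,3);f=f[(f[:,2]>.003)&(f[:,2]<.02)];print(len(f),np.median(f[:,2]))
E
```

```text
depth table 0.004292372546338186
687 0.0794301125931054 ((486.8067626953125, -36.028663635253906), (151.61053466796875, 378.9281921386719), 88.9496841430664)
2229 0.007938706012594166
```

View pics/boxcrop.png

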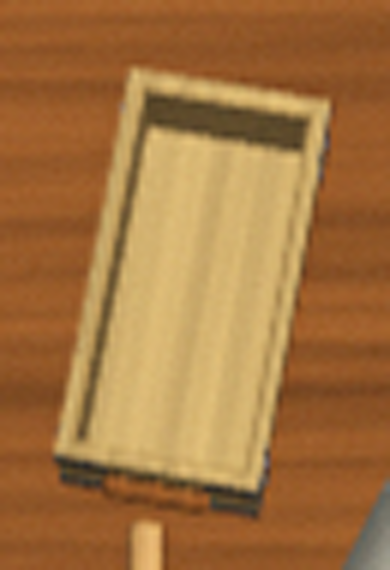

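```bash
python3 - <<'E'
from h import *
K,C=extr("top")
c=np.array([(133,68),(330,100),(267,488),(57,455)])/6+[262-.42,120-.42]
P=ray(c,.08,K,C)[:,:2]*1000;print(P);print("c",P.mean(0))
e=[P[0]-P[3],P[1]-P[2]];print([np.linalg.norm(x) for x in e],[np.degrees(np.arctan2(x[1],x[0])) for x in e]); e=[P[0]-P[1],P[3]-P[2]];print([np.linalg.norm(x) for x in e],[np.degrees(np.arctan2(x[1],x[0]))-90 for x in e])
print(cv2.minAreaRect(P.astype(np.float32)))
o,im,d,K,C=look("wrist","w3")
E
```

```text
[[ 678.76840779   -6.71446041]
 [ 656.53089764 -116.99453397]
 [ 435.26186107  -75.21879331]
 [ 456.9230561    39.82503895]]
c [556.87105565 -39.77568718]
[np.float64(226.6744032021067), np.float64(225.1781495884748)] [np.float64(-11.84789924503765), np.float64(-10.691629795091329)]
[np.float64(112.49978437146167), np.float64(117.0653266810649)] [np.float64(-11.400572531790743), np.float64(-10.663179110908814)]
((557.4108276367188, -38.71385955810547), (117.06532287597656, 226.62828063964844), 79.30836486816406)
```

View pics/w3.png

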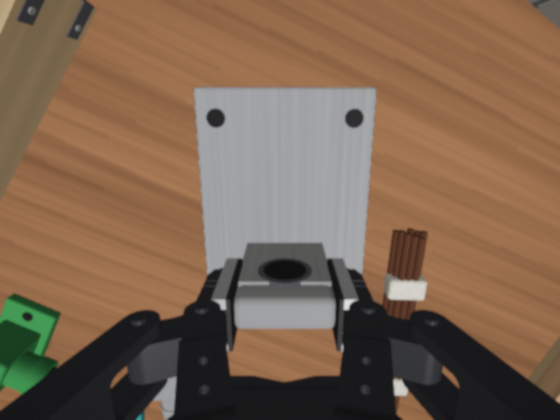

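Emit:
servo_tool:
  steps:
    - {"x":0,"y":20,"z":30,"yaw":0}
    - {"x":-10,"y":50,"z":70,"yaw":-4}
    - {"x":-25,"y":90,"z":110,"yaw":-10}
    - {"x":-40,"y":130,"z":150,"yaw":-17}
    - {"x":-60,"y":175,"z":180,"yaw":-24}
    - {"x":-75,"y":220,"z":200,"yaw":-30}
    - {"x":-90,"y":260,"z":206,"yaw":-34}
    - {"x":-100,"y":285,"z":206,"yaw":-35.5}
    - {"x":-103,"y":297,"z":206,"yaw":-35.5}
    - {"x":-103,"y":297,"z":206,"yaw":-35.5}
    - {"x":-103,"y":297,"z":206,"yaw":-35.5}

```text
time: 6.02
ee_pos: [0.4719, -0.062, 0.3985]
tcp_rot: [-178.5, -0.0, -8.3]
wrist_force: [0.4, -0.1, -3.3]
opening: 0.0383
```

```bash
python3 - <<'E'
from h import *
o,im,d,K,C=look("wrist","w4");print(o["ee_pos"],o["tcp_rot"],o["qd"])
E
```

```text
[ 0.47185758 -0.06195986  0.39850491] [-1.78511637e+02 -4.79137686e-03 -8.25783485e+00] [ 8.89117492e-02  2.53668691e-01  2.88661648e-01  6.49434926e-02
 -9.96732404e-03  1.54872677e-04]
```

View pics/w4.png

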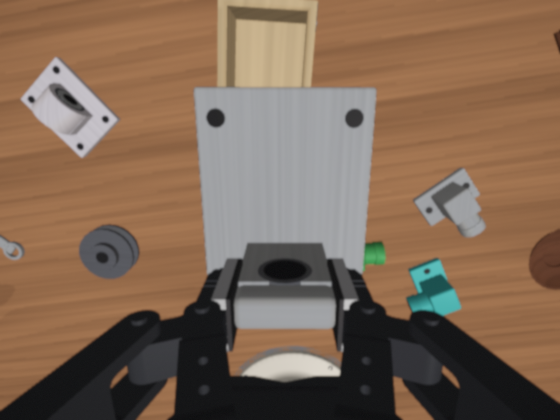

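The wrist shows the box at (265,45), mostly hidden by the bracket. The last joint is at its 180° limit, so I will turn the tool the other way to yaw 169. That puts the lug at the far end and the elbow at the near end; the box ends are alike.

Emit:
servo_tool:
  steps:
    - {"x":5,"y":0,"z":0,"yaw":10}
    - {"x":15,"y":0,"z":0,"yaw":20}
    - {"x":25,"y":0,"z":0,"yaw":30}
    - {"x":35,"y":0,"z":0,"yaw":40}
    - {"x":45,"y":0,"z":0,"yaw":50}
    - {"x":55,"y":0,"z":0,"yaw":60}
    - {"x":65,"y":0,"z":0,"yaw":70}
    - {"x":75,"y":0,"z":0,"yaw":80}
    - {"x":85,"y":0,"z":0,"yaw":90}
    - {"x":90,"y":0,"z":0,"yaw":100}
    - {"x":95,"y":3,"z":0,"yaw":110}
    - {"x":100,"y":7,"z":0,"yaw":120}

```text
time: 7.58
ee_pos: [0.5725, -0.0553, 0.3979]
tcp_rot: [-178.5, -0.0, 112.0]
wrist_force: [-0.1, -0.5, -3.0]
opening: 0.0385
```

```bash
python3 -c "
from h import *
o=get_obs();print(o['ee_pos'],o['tcp_rot'],o['q'])
t=np.array([637,-54.7,365]);print(t-o['ee_pos']*1000,168.9-o['tcp_rot'][2])"
```

```text
[ 0.5725491  -0.05532361  0.39793787] [-1.78467085e+02 -2.07996183e-02  1.12030006e+02] [ -5.20689349  17.43343882  41.47154528 115.41063714  -0.68301607
  62.7710036 ]
[ 64.45089666   0.62361498 -32.93787262] 56.869993976024375
```

Emit:
servo_tool:
  steps:
    - {"x":10,"y":0,"z":0,"yaw":10}
    - {"x":20,"y":0,"z":-5,"yaw":20}
    - {"x":30,"y":0,"z":-10,"yaw":30}
    - {"x":40,"y":0,"z":-20,"yaw":40}
    - {"x":50,"y":0,"z":-30,"yaw":50}
    - {"x":60,"y":0,"z":-33,"yaw":56.9}
    - {"x":64,"y":0,"z":-33,"yaw":56.9}
    - {"x":64,"y":0,"z":-33,"yaw":56.9}
    - {"x":64,"y":0,"z":-33,"yaw":56.9}

```text
time: 8.7
ee_pos: [0.6364, -0.0555, 0.3652]
tcp_rot: [-178.5, -0.0, 168.8]
wrist_force: [-0.7, -0.1, -3.5]
opening: 0.0387
```

```bash
python3 - <<'E'
from h import *
o,im,d,K,C=look("wrist","w5");print(o["ee_pos"],o["tcp_rot"],o["q"])
E
```

```text
[ 0.63643233 -0.05546943  0.36517131] [-1.78467540e+02 -6.89291559e-03  1.68827403e+02] [ -4.35510789  24.41435744  46.66274147 112.43718469  -1.5208033
   6.81990302]
```

View pics/w5.png

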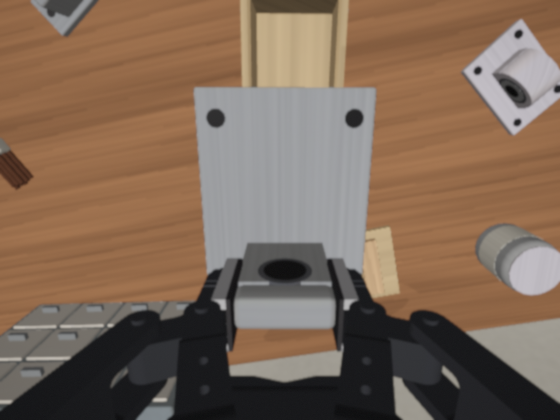

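```bash
python3 - <<'E'
from h import *
z=np.load("pics/w5.npz");im=z["im"]
cv2.imwrite("pics/c5.png",cv2.resize(im[0:90,225:365,::-1],None,fx=5.5,fy=5.5,interpolation=cv2.INTER_CUBIC))
E
```

```text
(no output)
```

View pics/c5.png

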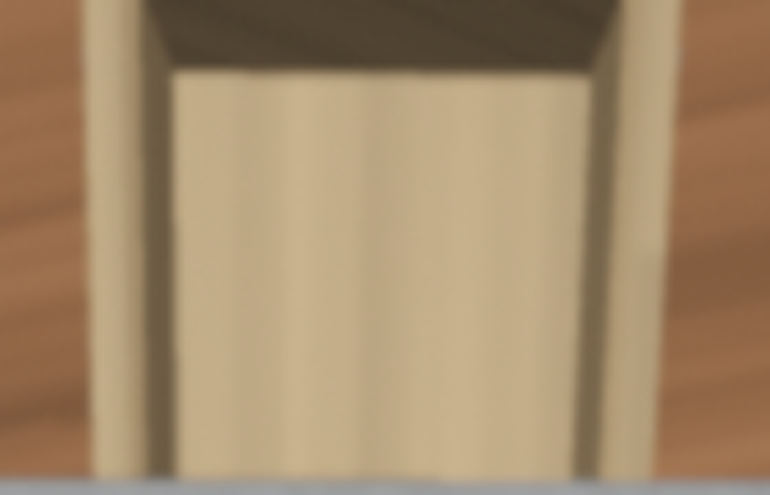

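```bash
python3 - <<'E'
from h import *
z=np.load("pics/w5.npz");o=dict(ee_pos=z["o"],tcp_rot=z["r"]);K,C=extr("wrist",o)
f=lambda p:np.array(p)/5.5+[225-.41,-.41]
F=ray(f([(172,72),(590,75),(177,478),(573,478)]),.010,K,C)[:,:2]*1000
R=ray(f([(82,0),(683,0),(93,478),(655,478)]),.080,K,C)[:,:2]*1000
an=lambda v:np.degrees(np.arctan2(v[1],v[0]))
print(F,R)
print("floor w",np.linalg.norm(F[0]-F[1]),"end dir",an(F[1]-F[0]),"sides",an(F[2]-F[0]),an(F[3]-F[1]))
print("rim w",np.linalg.norm(R[0]-R[1]),"sides",an(R[2]-R[0]),an(R[3]-R[1]))
y=np.mean([an(F[2]-F[0]),an(F[3]-F[1]),an(R[2]-R[0]),an(R[3]-R[1])]);y=-11
u=np.array([np.cos(np.radians(y)),np.sin(np.radians(y))])
print("centre via near floor edge",(F[0]+F[1])/2+103*u)
n=np.array([-u[1],u[0]])
print("lateral floor",F@n,"rim",R@n, "lug hover", z["o"][:2]*1000@n)
for c in [(556.9,-39.8),(557.4,-38.7)]: print("top c lateral",np.array(c)@n,np.array(c)@u)
# bracket foot plane in tool: ~54mm below TCP => in-hand foot far edge
fz=z["o"][2]-.054+.008
B=ray([(195,88),(375,88)],fz,K,C)[:,:2]*1000;print("foot far corners",B,np.linalg.norm(B[0]-B[1]),an(B[1]-B[0]),"rel tool",(B.mean(0)-z["o"][:2]*1000)@u,B@n)
E
```

```text
[[444.54427241 -62.54882256]
 [464.03183606  30.3478734 ]
 [529.64051772 -80.28803059]
 [548.17643902  13.28832356]] [[446.34059937 -73.01426052]
 [469.36738506  39.8612249 ]
 [530.99868824 -90.84706551]
 [553.4392395   22.44134012]]
floor w 94.91870867838105 end dir 78.15247439493275 sides -11.77527319161022 -11.460852735991558
rim w 115.20029543298914 sides -11.895170592919895 -11.706169216404582
centre via near floor edge [555.39565413 -35.75380111]
lateral floor [ 23.4234215  118.33174595  22.24726177 117.64117525] rim [ 13.49301846 128.68838113  12.14137721 127.63021478] lug hover 66.98671183094801
top c lateral 67.19276762398079 554.2623764779905
top c lateral 68.36796202346147 554.5433001748002
foot far corners [[545.5531577  -80.28153202]
 [561.84317386   2.00215898]] 83.8806916443299 78.80173771287335 rel tool -84.32996283146029 [ 25.28991579 109.17010524]
```

Emit:
servo_tool:
  steps:
    - {"x":-1,"y":1.5,"z":-20,"yaw":-0.5}
    - {"x":-1,"y":1.5,"z":-60,"yaw":-0.5}
    - {"x":-1,"y":1.5,"z":-100,"yaw":-0.5}
    - {"x":-1,"y":1.5,"z":-140,"yaw":-0.5}
    - {"x":-1,"y":1.5,"z":-175,"yaw":-0.5}
    - {"x":-1,"y":1.5,"z":-200,"yaw":-0.5}
    - {"x":-1,"y":1.5,"z":-200,"yaw":-0.5}
    - {"x":-1,"y":1.5,"z":-200,"yaw":-0.5}

```text
time: 9.75
ee_pos: [0.6357, -0.054, 0.1669]
tcp_rot: [-178.5, 0.1, 168.3]
wrist_force: [0.4, -0.1, -1.5]
opening: 0.0389
```

```bash
python3 - <<'E'
from h import *
o,im,d,K,C=look("wrist","w6");print(o["ee_pos"],o["tcp_rot"],o["q"])
look("side","s6");
im=cv2.imread("pics/s6.png");cv2.imwrite("pics/s6c.png",cv2.resize(im[100:270,160:360],None,fx=4,fy=3.5))
E
```

```text
[ 0.63570916 -0.0539647   0.16691179] [-1.78480544e+02  1.06126851e-01  1.68334288e+02] [-4.22545553 16.40869598 13.65445454 87.33732939 -1.52040222  7.44287891]
```

View pics/w6.png

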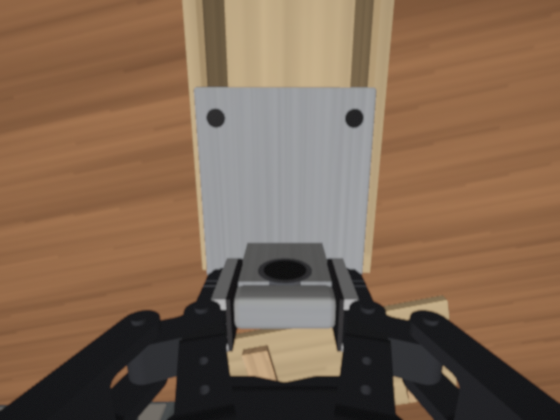

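View pics/s6c.png

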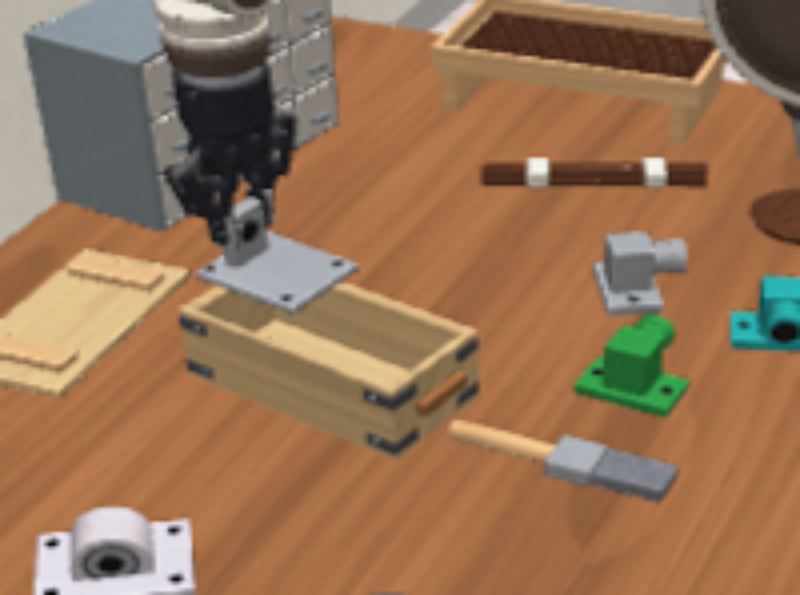

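```bash
python3 - <<'E'
from h import *
z=np.load("pics/w6.npz");im=z["im"];o=dict(ee_pos=z["o"],tcp_rot=z["r"]);K,C=extr("wrist",o)
hsv=cv2.cvtColor(im,cv2.COLOR_RGB2HSV).astype(int)
lab=cv2.cvtColor(im,cv2.COLOR_RGB2LAB).astype(float)
y=-11.7;u=np.array([np.cos(np.radians(y)),np.sin(np.radians(y))]);n=np.array([-u[1],u[0]])
t=z["o"][:2]*1000;print("tcp",t@u,t@n)
for v in (10,30,50,70):
    g=cv2.GaussianBlur(lab[...,0],(3,3),0)[v];dg=np.gradient(g)
    uL=150+np.argmax(dg[150:215]);uR=365+np.argmin(dg[365:420])
    P=ray([(uL,v),(uR,v)],.08,K,C)[:,:2]*1000;print(v,uL,uR,P@n,(P@n).mean(),np.ptp(P@n))
for v in (100,130,160,200):
    s=hsv[v,:,1];w=np.where(s[150:420]<60)[0]+150
    P=ray([(w.min(),v),(w.max(),v)],z["o"][2]-.046,K,C)[:,:2]*1000;print("foot",w.min(),w.max(),P@n,(P@n).mean())
E
```

```text
tcp 633.4442629042136 76.07027106151456
10 182 393 [ 18.74785709 133.53785597] 76.14285652761515 114.78999888242028
30 184 391 [ 18.98253269 133.38761534] 76.1850740112248 114.40508264886859
50 185 389 [ 18.65488181 133.23250871] 75.94369526431592 114.57762689915425
70 187 388 [ 18.89575043 133.6348638 ] 76.26530711407396 114.73911336242226
foot 194 375 [ 33.22417093 118.34562255] 75.78489673928307
foot 196 373 [ 33.10244313 118.50140743] 75.80192527865862
foot 198 370 [ 32.9742272  118.17682756] 75.57552737781342
foot 201 367 [ 32.96579303 118.2228314 ] 75.59431221263237
```

Emit:
servo_tool:
  steps:
    - {"x":0,"y":0.3,"z":-20,"yaw":0}
    - {"x":0,"y":0.3,"z":-40,"yaw":0}
    - {"x":0,"y":0.3,"z":-60,"yaw":0}
    - {"x":0,"y":0.3,"z":-75,"yaw":0}
    - {"x":0,"y":0.3,"z":-88,"yaw":0}
    - {"x":0,"y":0.3,"z":-95,"yaw":0}
    - {"x":0,"y":0.3,"z":-95,"yaw":0}

```text
time: 10.72
ee_pos: [0.6359, -0.0537, 0.0719]
tcp_rot: [-178.5, 0.1, 168.3]
wrist_force: [0.3, -0.5, -2.6]
opening: 0.0388
```

Emit:
servo_tool:
  steps:
    - {"x":0,"y":0,"z":-2,"yaw":0}
    - {"x":0,"y":0,"z":-4,"yaw":0}
    - {"x":0,"y":0,"z":-5,"yaw":0}
    - {"x":0,"y":0,"z":-6,"yaw":0}
    - {"x":0,"y":0,"z":-6,"yaw":0}

```text
time: 11.35
ee_pos: [0.6358, -0.0537, 0.0658]
tcp_rot: [-178.5, 0.1, 168.3]
wrist_force: [-0.4, 0.2, -3.1]
opening: 0.0388
```

Emit:
servo_tool:
  steps:
    - {"x":0,"y":0,"z":-1,"yaw":0}
    - {"x":0,"y":0,"z":-2,"yaw":0}
    - {"x":0,"y":0,"z":-2.5,"yaw":0}
    - {"x":0,"y":0,"z":-2.5,"yaw":0}

```text
time: 11.85
ee_pos: [0.6362, -0.0538, 0.0651]
tcp_rot: [-178.5, 0.2, 168.3]
wrist_force: [-3.0, -0.9, 8.6]
opening: 0.0387
```

Contact. Open modestly, since the fingers have to stay inside the 94 mm width, then retreat.

Emit:
servo_tool:
  steps:
    - {"x":0,"y":0,"z":0,"yaw":0}
    - {"x":0,"y":0,"z":0,"yaw":0}
    - {"x":0,"y":0,"z":0,"yaw":0}
    - {"x":0,"y":0,"z":0,"yaw":0}
  grip: 54

```text
time: 12.35
ee_pos: [0.6362, -0.0538, 0.0649]
tcp_rot: [-178.5, 0.2, 168.3]
wrist_force: [-0.4, 1.3, 0.1]
opening: 0.0543
```

Emit:
servo_tool:
  steps:
    - {"x":0,"y":0,"z":15,"yaw":0}
    - {"x":0,"y":0,"z":40,"yaw":0}
    - {"x":0,"y":0,"z":80,"yaw":0}
    - {"x":0,"y":0,"z":130,"yaw":0}
    - {"x":-10,"y":0,"z":180,"yaw":0}
    - {"x":-20,"y":0,"z":230,"yaw":0}
    - {"x":-25,"y":0,"z":255,"yaw":0}
    - {"x":-25,"y":0,"z":255,"yaw":0}

```text
time: 13.35
ee_pos: [0.6113, -0.0538, 0.3233]
tcp_rot: [-178.5, 0.5, 168.3]
wrist_force: [-0.3, -0.0, -0.2]
opening: 0.0545
```

```bash
python3 - <<'E'
from h import *
o,im,d,K,C=look("wrist","w7");print(o["ee_pos"],o["tcp_rot"],o["q"])
E
```

```text
[ 0.61134126 -0.05380749  0.3232898 ] [-178.53263645    0.49423589  168.33559015] [ -4.37940391  16.48610366  31.31345979 104.52321727  -1.5181873
   7.28730542]
```

View pics/w7.png

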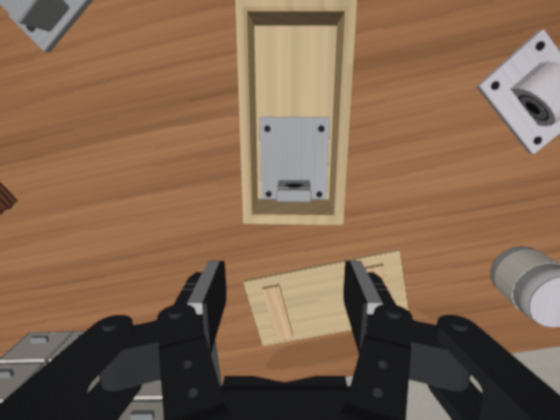

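The wrist view shows the bracket flat in the box: foot at (294,158), lug at (294,190) by the far end. The block is at upper right (535,95). I'll measure the box axis and the bracket from this view.

```bash
python3 - <<'E'
from h import *
z=np.load("pics/w7.npz");im=z["im"];o=dict(ee_pos=z["o"],tcp_rot=z["r"]);K,C=extr("wrist",o)
W=cloud(z["d"],K,C)*1000
a=-11.7;u=np.array([np.cos(np.radians(a)),np.sin(np.radians(a))]);n=np.array([-u[1],u[0]])
B=W[0:230,230:360].reshape(-1,3);s=B[:,:2]@u;l=B[:,:2]@n;z_=B[:,2]
rim=(z_>75)&(z_<86)&(abs(l-76)<60);r=B[rim][:,:2].astype(np.float32);print("rim",len(r),np.median(B[rim][:,2]),cv2.minAreaRect(r),s[rim].min(),s[rim].max(),np.percentile(l[rim],[1,99]))
q=(z_>66)&(z_<76)&(abs(l-76)<24)&(s>600);print("lug",q.sum(),np.percentile(s[q],[1,50,99]),np.percentile(l[q],[1,50,99]),np.median(z_[q]))
q=(z_>14)&(z_<22)&(abs(l-76)<40)&(s<618);print("foot z",np.median(z_[q]));
# tilt of the foot plane
A=np.c_[s[q],l[q],np.ones(q.sum())];print("plane",np.linalg.lstsq(A,z_[q],rcond=None)[0])
q2=(abs(l-76)<30)&(z_<14)&(z_>4);print("floor z",np.median(z_[q2]),np.linalg.lstsq(np.c_[s[q2],l[q2],np.ones(q2.sum())],z_[q2],rcond=None)[0],"foot near edge", np.percentile(s[q],.5))
cv2.imwrite("pics/c7.png",cv2.resize(im[0:235,225:365,::-1],None,fx=2.5,fy=2.5,interpolation=cv2.INTER_CUBIC))
E
```

```text
rim 6535 79.99854505921117 ((556.2727661132812, -37.41357421875), (114.39261627197266, 224.20907592773438), 78.04854583740234) 439.9587225993615 664.3474038643815 [ 19.52289755 132.95069604]
lug 553 [626.15129738 633.77366118 654.53275334] [54.67535266 77.01098429 97.45594268] 73.55918907589853
foot z 18.343358454388834
plane [ 2.15883009e-03 -2.03728590e-04  1.70830517e+01]
floor z 10.399960403487674 [-1.60471087e-04  3.23794218e-04  1.04630108e+01] foot near edge 447.96969364686885
```

View pics/c7.png

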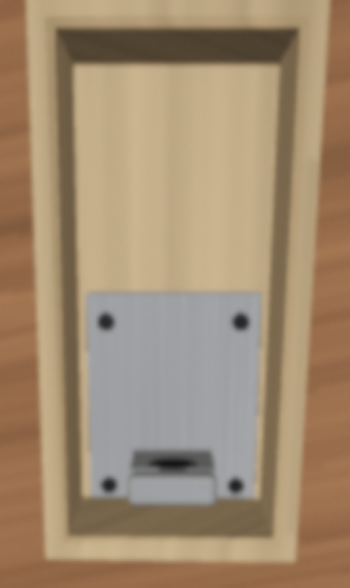

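Emit:
servo_tool:
  steps:
    - {"x":-3,"y":30,"z":0,"yaw":2}
    - {"x":-6,"y":75,"z":-5,"yaw":10}
    - {"x":-10,"y":120,"z":-10,"yaw":18}
    - {"x":-14,"y":165,"z":-15,"yaw":25}
    - {"x":-18,"y":210,"z":-20,"yaw":33}
    - {"x":-21,"y":250,"z":-20,"yaw":40}
    - {"x":-24,"y":285,"z":-20,"yaw":45}
    - {"x":-24,"y":305,"z":-20,"yaw":45}
    - {"x":-24,"y":305,"z":-20,"yaw":45}
    - {"x":-24,"y":305,"z":-20,"yaw":45}
  grip: 85

```text
time: 14.65
ee_pos: [0.5876, 0.2504, 0.3007]
tcp_rot: [-178.5, 0.3, -146.8]
wrist_force: [0.0, -0.6, -0.3]
opening: 0.0849
```

```bash
python3 - <<'E'
from h import *
o,im,d,K,C=look("wrist","w8");print(o["ee_pos"],o["tcp_rot"],o["q"])
W=cloud(d,K,C)*1000
P=W.reshape(-1,3);m=(np.hypot(P[:,0]-587,P[:,1]-251)<85)&(P[:,2]>5)&(P[:,2]<18)
a=P[m][:,:2];r=cv2.minAreaRect(a.astype(np.float32));print("sole",m.sum(),np.median(P[m][:,2]),r)
m=(np.hypot(P[:,0]-587,P[:,1]-251)<85)&(P[:,2]>30)&(P[:,2]<70)
print("housing",cv2.minAreaRect(P[m][:,:2].astype(np.float32)),P[m][:,2].max())
E
```

```text
[0.58758147 0.25035107 0.30066787] [-178.50327435    0.28891158 -146.76170669] [ 23.66531922  19.05458735  31.92875619 102.34032278  -1.42783261
  -9.5758525 ]
sole 4641 12.315552066831714 ((586.599365234375, 252.09336853027344), (114.21646881103516, 86.0750503540039), 33.34614562988281)
housing ((586.8692016601562, 252.12249755859375), (59.46320343017578, 39.88358688354492), 33.51973342895508) 58.0808931579283
```

View pics/w8.png

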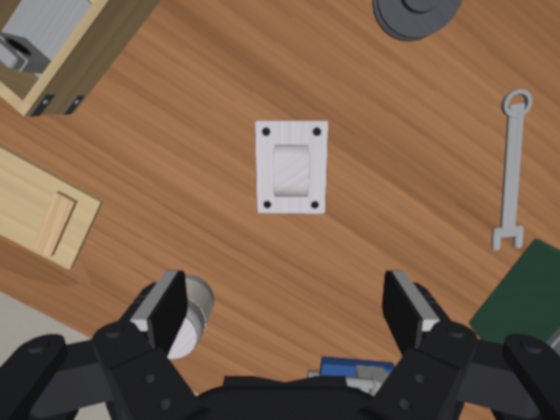

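Emit:
servo_tool:
  steps:
    - {"x":-1,"y":1.7,"z":-40,"yaw":0.1}
    - {"x":-1,"y":1.7,"z":-95,"yaw":0.1}
    - {"x":-1,"y":1.7,"z":-150,"yaw":0.1}
    - {"x":-1,"y":1.7,"z":-200,"yaw":0.1}
    - {"x":-1,"y":1.7,"z":-235,"yaw":0.1}
    - {"x":-1,"y":1.7,"z":-253,"yaw":0.1}
    - {"x":-1,"y":1.7,"z":-260,"yaw":0.1}
    - {"x":-1,"y":1.7,"z":-260,"yaw":0.1}
    - {"x":-1,"y":1.7,"z":-260,"yaw":0.1}

```text
time: 15.82
ee_pos: [0.5874, 0.2521, 0.0426]
tcp_rot: [-178.5, 0.4, -146.7]
wrist_force: [1.1, -0.4, 0.6]
opening: 0.0851
```

Emit:
servo_tool:
  steps:
    - {"x":0,"y":0,"z":0,"yaw":0}
    - {"x":0,"y":0,"z":0,"yaw":0}
    - {"x":0,"y":0,"z":0,"yaw":0}
    - {"x":0,"y":0,"z":0,"yaw":0}
    - {"x":0,"y":0,"z":0,"yaw":0}
    - {"x":0,"y":0,"z":0,"yaw":0}
    - {"x":0,"y":0,"z":0,"yaw":0}
    - {"x":0,"y":0,"z":0,"yaw":0}
  grip: 20
  grip_force: 110

```text
time: 16.82
ee_pos: [0.588, 0.2522, 0.0438]
tcp_rot: [-178.5, 0.5, -146.7]
wrist_force: [0.5, -2.0, 6.8]
opening: 0.0387
```

Emit:
servo_tool:
  steps:
    - {"x":0,"y":0,"z":15,"yaw":0}
    - {"x":0,"y":0,"z":50,"yaw":0}
    - {"x":0,"y":-10,"z":95,"yaw":0}
    - {"x":-2,"y":-40,"z":120,"yaw":-5}
    - {"x":-4,"y":-85,"z":126,"yaw":-13}
    - {"x":-7,"y":-130,"z":126,"yaw":-21}
    - {"x":-10,"y":-175,"z":126,"yaw":-29}
    - {"x":-12,"y":-220,"z":126,"yaw":-36}
    - {"x":-15,"y":-260,"z":126,"yaw":-42}
    - {"x":-16.5,"y":-285,"z":126,"yaw":-45}
    - {"x":-16.7,"y":-292.6,"z":126,"yaw":-45.1}
    - {"x":-16.7,"y":-292.6,"z":126,"yaw":-45.1}

```text
time: 18.32
ee_pos: [0.5713, -0.0404, 0.1699]
tcp_rot: [-178.5, 0.5, 168.2]
wrist_force: [0.1, 0.2, -5.0]
opening: 0.0385
```

```bash
python3 - <<'E'
from h import *
o,im,d,K,C=look("wrist","w9");print(o["ee_pos"],o["tcp_rot"],o["q"],o["wrist_force"])
E
```

```text
[ 0.5712534  -0.04036946  0.16987757] [-178.46977844    0.5280476   168.2225386 ] [-3.31155468  6.89959178  2.92058591 85.72403191 -1.59128317  8.46883452] [ 0.09305918  0.18102279 -5.01311207]
```

View pics/w9.png

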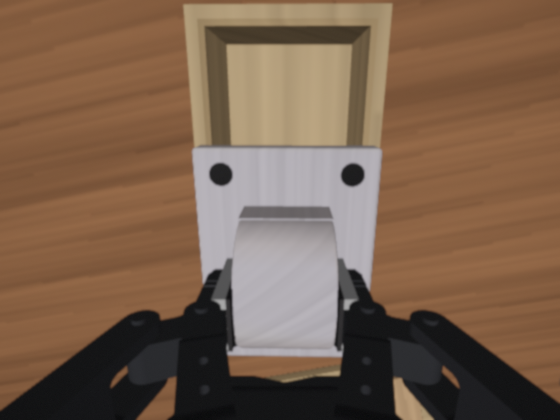

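The block is held at (285,250), square over the box. Near rim is at row 5–25. Now its lateral and longitudinal fit.

```bash
cat > chk.py <<'E'
from h import *
def chk(tag,dz,rows,frows,half=(150,420)):
    z=np.load(f"pics/{tag}.npz");im=z["im"];o=dict(ee_pos=z["o"],tcp_rot=z["r"]);K,C=extr("wrist",o)
    hsv=cv2.cvtColor(im,cv2.COLOR_RGB2HSV).astype(int);lab=cv2.cvtColor(im,cv2.COLOR_RGB2LAB).astype(float)
    y=-11.7;u=np.array([np.cos(np.radians(y)),np.sin(np.radians(y))]);n=np.array([-u[1],u[0]])
    t=z["o"][:2]*1000;print("tcp s,l",t@u,t@n)
    for v in rows:
        dg=np.gradient(cv2.GaussianBlur(lab[...,0],(3,3),0)[v])
        uL=165+np.argmax(dg[165:208]);uR=370+np.argmin(dg[370:415])
        P=ray([(uL,v),(uR,v)],.08,K,C)[:,:2]*1000;print(v,uL,uR,"l",P@n,(P@n).mean(),np.ptp(P@n))
    for v in frows:
        w=np.where(hsv[v,150:420,1]<60)[0]+150
        P=ray([(w.min(),v),(w.max(),v)],z["o"][2]-dz,K,C)[:,:2]*1000;print("part",w.min(),w.max(),P@n,(P@n).mean(),np.ptp(P@n))
    return z,K,C,u,n,hsv
E
python3 - <<'E'
from chk import *
z,K,C,u,n,hsv=chk("w9",.031,(40,70,100,130),(160,180,200,240))
W=cloud(z["d"],K,C)*1000;zt=z["o"][2]*1000-31
P=W[130:220,180:390].reshape(-1,3);m=abs(P[:,2]-zt)<5;A=np.c_[P[m][:,:2]@u,P[m][:,:2]@n,np.ones(m.sum())]
print("sole",m.sum(),np.median(P[m][:,2]),"s min",np.percentile(P[m][:,:2]@u,[.5,2]),"l",np.percentile(P[m][:,:2]@n,[.5,99.5]),"tilt",np.linalg.lstsq(A,P[m][:,2],rcond=None)[0])
E
```

```text
tcp s,l 567.5707740545405 76.31223462964876
40 185 389 l [ 18.9065131  133.74185867] 76.32418588559523 114.83534557798049
70 188 386 l [ 19.21786542 133.48562924] 76.35174732998648 114.26776381221808
100 190 384 l [ 18.94458999 133.79961095] 76.37210047054627 114.85502096750058
130 192 381 l [ 18.65677954 133.53130962] 76.09404458265247 114.87453007646732
part 192 381 [ 34.9502365  119.91520964] 77.4327230687086 84.9649731375138
part 194 379 [ 35.09069964 119.79777025] 77.44423494630317 84.70707061079268
part 196 377 [ 35.23645767 119.67589256] 77.45617511624084 84.43943489443967
part 199 374 [ 35.05300428 119.89541251] 77.47420839827998 84.8424082310632
sole 12556 138.67890863051662 s min [508.91207281 509.11421654] l [ 35.45651516 119.79084824] tilt [ 2.27646269e-02 -6.40346567e-03  1.27250856e+02]
```

Emit:
servo_tool:
  steps:
    - {"x":0,"y":-1.2,"z":-10,"yaw":0}
    - {"x":0,"y":-1.2,"z":-25,"yaw":0}
    - {"x":0,"y":-1.2,"z":-45,"yaw":0}
    - {"x":0,"y":-1.2,"z":-62,"yaw":0}
    - {"x":0,"y":-1.2,"z":-78,"yaw":0}
    - {"x":0,"y":-1.2,"z":-90,"yaw":0}
    - {"x":0,"y":-1.2,"z":-98,"yaw":0}
    - {"x":0,"y":-1.2,"z":-102,"yaw":0}
    - {"x":0,"y":-1.2,"z":-102,"yaw":0}

```text
time: 19.5
ee_pos: [0.5714, -0.0411, 0.0679]
tcp_rot: [-178.5, 0.5, 168.3]
wrist_force: [0.8, 0.4, -4.9]
opening: 0.0388
```

Emit:
servo_tool:
  steps:
    - {"x":0,"y":0,"z":-1.5,"yaw":0}
    - {"x":0,"y":0,"z":-3,"yaw":0}
    - {"x":0,"y":0,"z":-4,"yaw":0}
    - {"x":0,"y":0,"z":-5,"yaw":0}
    - {"x":0,"y":0,"z":-5,"yaw":0}

```text
time: 20.12
ee_pos: [0.5713, -0.041, 0.0628]
tcp_rot: [-178.5, 0.5, 168.3]
wrist_force: [0.4, 0.1, -5.4]
opening: 0.0386
```

Emit:
servo_tool:
  steps:
    - {"x":0,"y":0,"z":-1,"yaw":0}
    - {"x":0,"y":0,"z":-2,"yaw":0}
    - {"x":0,"y":0,"z":-2.5,"yaw":0}
    - {"x":0,"y":0,"z":-2.5,"yaw":0}

```text
time: 20.62
ee_pos: [0.5714, -0.0411, 0.0617]
tcp_rot: [-178.5, 0.6, 168.3]
wrist_force: [-4.5, -0.4, 6.8]
opening: 0.0386
```

Contact again. Release and retreat.

Emit:
servo_tool:
  steps:
    - {"x":0,"y":0,"z":0,"yaw":0}
    - {"x":0,"y":0,"z":0,"yaw":0}
    - {"x":0,"y":0,"z":0,"yaw":0}
    - {"x":0,"y":0,"z":0,"yaw":0}
  grip: 54

```text
time: 21.12
ee_pos: [0.5715, -0.0411, 0.0617]
tcp_rot: [-178.5, 0.6, 168.3]
wrist_force: [0.2, -0.4, -0.7]
opening: 0.0535
```

Emit:
servo_tool:
  steps:
    - {"x":0,"y":0,"z":15,"yaw":0}
    - {"x":0,"y":0,"z":40,"yaw":0}
    - {"x":0,"y":0,"z":80,"yaw":0}
    - {"x":0,"y":0,"z":130,"yaw":0}
    - {"x":0,"y":0,"z":180,"yaw":0}
    - {"x":0,"y":0,"z":230,"yaw":0}
    - {"x":0,"y":0,"z":255,"yaw":0}
    - {"x":0,"y":0,"z":255,"yaw":0}

```text
time: 22.12
ee_pos: [0.5719, -0.0411, 0.3198]
tcp_rot: [-178.5, 0.9, 168.3]
wrist_force: [0.1, 0.1, -0.4]
opening: 0.0544
```

```bash
python3 - <<'E'
from h import *
o,im,d,K,C=look("wrist","w10");print(o["ee_pos"],o["tcp_rot"])
W=cloud(d,K,C)*1000
a=-11.7;u=np.array([np.cos(np.radians(a)),np.sin(np.radians(a))]);n=np.array([-u[1],u[0]])
B=W[0:300,200:380].reshape(-1,3);s=B[:,:2]@u;l=B[:,:2]@n;z=B[:,2]
k=(abs(l-76)<60)
rim=k&(z>76)&(z<85)&(abs(abs(l-76)-52)<8);print("rim",s[rim].min(),s[rim].max(),np.percentile(l[rim],[.5,99.5]))
q=k&(z>25)&(z<36)&(abs(l-76)<44);print("sole top",q.sum(),np.median(z[q]),np.percentile(s[q],[.5,99.5]),np.percentile(l[q],[.5,99.5]),np.linalg.lstsq(np.c_[s[q],l[q],np.ones(q.sum())],z[q],rcond=None)[0])
q=k&(z>66)&(z<79)&(abs(l-76)<24)&(s>600)&(s<650);print("lug",q.sum(),np.percentile(s[q],[2,50,98]),np.median(z[q]))
q=k&(z>60)&(abs(l-76)<24)&(s<600);print("housing",np.percentile(s[q],[1,99]),np.percentile(l[q],[1,99]),z[q].max())
E
```

```text
[ 0.57191934 -0.04113688  0.31979833] [-178.52503014    0.85252615  168.25908795]
rim 438.2986834222344 664.0989796506905 [ 19.26391695 133.22636926]
sole top 4853 30.335881171509982 [448.16878715 654.3427569 ] [ 34.11004207 119.42872394] [ 1.61322072e-03 -5.44822238e-05  2.94398609e+01]
lug 431 [626.06616244 631.52801648 639.50512942] 73.76288910722862
housing [438.31285874 590.43649768] [53.77193925 98.42362942] 82.65480418643595
```

View pics/w10.png

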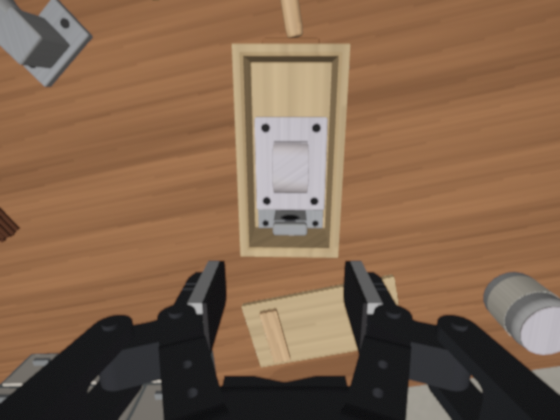

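The block lies level on the bracket foot: sole top at 30 mm, housing at (291,167), lug at (290,222). I'll get the block's near edge, then measure the elbow (grey, top left of this view).

```bash
python3 - <<'E'
from h import *
z_=np.load("pics/w10.npz");K,C=extr("wrist",dict(ee_pos=z_["o"],tcp_rot=z_["r"]));W=cloud(z_["d"],K,C)*1000
a=-11.7;u=np.array([np.cos(np.radians(a)),np.sin(np.radians(a))]);n=np.array([-u[1],u[0]])
B=W[0:300,200:380].reshape(-1,3);s=B[:,:2]@u;l=B[:,:2]@n;z=B[:,2]
q=(abs(l-76)<38)&(z>27)&(z<34)&(s>470)&(s<600);print("block near edge",np.percentile(s[q],[.2,1,2]))
q=(abs(l-76)<35)&(z>6)&(z<14);print("floor s",np.percentile(s[q],[.5,99.5]))
E
```

```text
block near edge [509.51638209 509.57045642 509.63760232]
floor s [395.91899119 768.06841361]
```

Emit:
servo_tool:
  steps:
    - {"x":0,"y":-10,"z":0,"yaw":-10}
    - {"x":-10,"y":-25,"z":0,"yaw":-20}
    - {"x":-20,"y":-45,"z":0,"yaw":-30}
    - {"x":-35,"y":-65,"z":0,"yaw":-40}
    - {"x":-50,"y":-85,"z":0,"yaw":-50}
    - {"x":-65,"y":-105,"z":0,"yaw":-60}
    - {"x":-85,"y":-125,"z":0,"yaw":-70}
    - {"x":-105,"y":-145,"z":0,"yaw":-80}
    - {"x":-125,"y":-165,"z":0,"yaw":-90}
    - {"x":-145,"y":-185,"z":0,"yaw":-100}
    - {"x":-160,"y":-205,"z":0,"yaw":-110}
    - {"x":-175,"y":-225,"z":0,"yaw":-118}
  grip: 85

```text
time: 23.68
ee_pos: [0.3958, -0.2665, 0.3167]
tcp_rot: [-178.4, 0.7, 50.0]
wrist_force: [-0.3, 0.2, -0.0]
opening: 0.085
```

```bash
python3 -c "
from h import *
o=get_obs();print(o['ee_pos'],o['tcp_rot'],o['q'])
t=np.array([370,-292,300]);print(t-o['ee_pos']*1000,29.6-o['tcp_rot'][2])"
```

```text
[ 0.39577363 -0.26649151  0.31665565] [-178.40619488    0.71561126   49.96444898] [-33.65978186  -1.47670409  10.59624054 103.73642852  -0.53393221
  96.39347455]
[-25.77363493 -25.50848885 -16.65564944] -20.36444898473323
```

Emit:
servo_tool:
  steps:
    - {"x":-10,"y":-10,"z":-7,"yaw":-8}
    - {"x":-20,"y":-20,"z":-15,"yaw":-16}
    - {"x":-26,"y":-25.5,"z":-17,"yaw":-20.4}
    - {"x":-26,"y":-25.5,"z":-17,"yaw":-20.4}
    - {"x":-26,"y":-25.5,"z":-17,"yaw":-20.4}

```text
time: 24.3
ee_pos: [0.3698, -0.2917, 0.2993]
tcp_rot: [-178.4, 0.7, 29.7]
wrist_force: [-0.4, 0.3, -0.2]
opening: 0.085
```

```bash
python3 - <<'E'
from h import *
o,im,d,K,C=look("wrist","w11");print(o["ee_pos"],o["tcp_rot"],o["q"])
W=cloud(d,K,C)*1000
P=W.reshape(-1,3);hsv=cv2.cvtColor(im,cv2.COLOR_RGB2HSV).reshape(-1,3)
n0=np.hypot(P[:,0]-370,P[:,1]-292*-1*-1)<80
near=(np.hypot(P[:,0]-370,P[:,1]+292)<80)&(hsv[:,1]<70)
m=near&(P[:,2]>8)&(P[:,2]<16);print("flange",m.sum(),cv2.minAreaRect(P[m][:,:2].astype(np.float32)))
m=near&(P[:,2]>59)&(P[:,2]<66);print("body",m.sum(),np.median(P[m][:,2]),cv2.minAreaRect(P[m][:,:2].astype(np.float32)))
v,u=np.nonzero((near.reshape(420,560))&(P[:,2].reshape(420,560)>5));print(u.min(),u.max(),v.min(),v.max())
cv2.imwrite("pics/e11.png",cv2.resize(im[v.min()-50:v.max()+50,u.min()-60:u.max()+60,::-1],None,fx=3,fy=3,interpolation=cv2.INTER_CUBIC)[:600,:800])
E
```

```text
[ 0.36979809 -0.29173328  0.299257  ] [-178.37048936    0.7240888    29.6658445 ] [-3.82376327e+01 -2.82177496e+00  7.30644084e+00  1.01910388e+02
 -5.77291960e-02  1.12107718e+02]
flange 1637 ((377.5865783691406, -288.67803955078125), (51.44715881347656, 85.91704559326172), 29.16635513305664)
body 1491 62.16100811929864 ((364.91473388671875, -295.9367370605469), (69.31182861328125, 39.6835823059082), 29.16941261291504)
0 559 139 419
```

View pics/w11.png

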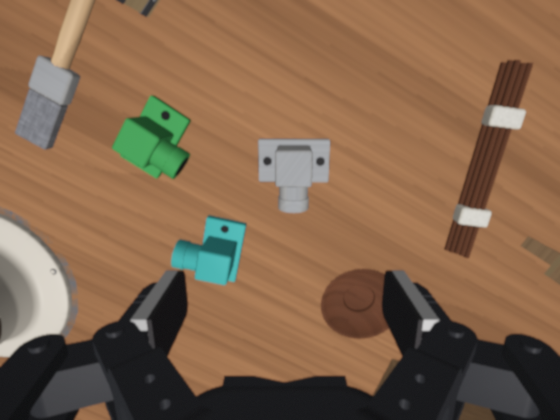

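View pics/e11.png

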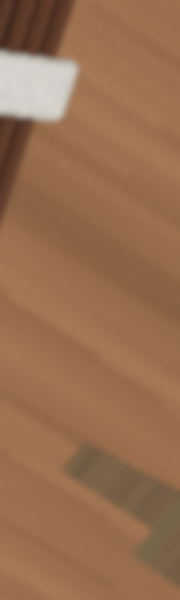

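Candidates shaped like the elbow in the wrist view are grey at (293,165), green at (150,140) and turquoise at (212,255). Only the grey one is steel-coloured. My crop missed it, so here is a proper one.

```bash
python3 - <<'E'
from h import *
im=np.load("pics/w11.npz")["im"];cv2.imwrite("pics/e11b.png",cv2.resize(im[90:300,100:380,::-1],None,fx=2.8,fy=2.8,interpolation=cv2.INTER_CUBIC));print(im[165,293],im[145,140],im[265,210])
E
```

```text
[167 169 172] [ 75 165  94] [ 78 182 179]
```

View pics/e11b.png

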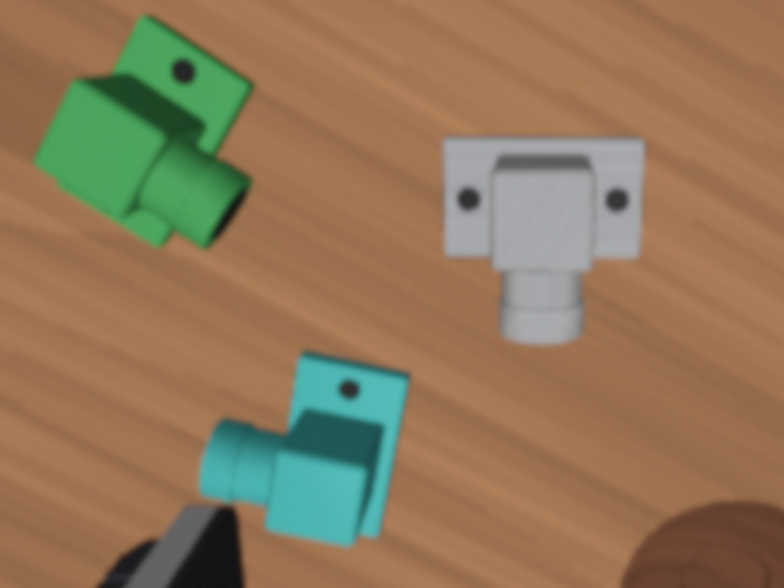

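Emit:
servo_tool:
  steps:
    - {"x":7.8,"y":3,"z":-40,"yaw":-0.5}
    - {"x":7.8,"y":3,"z":-90,"yaw":-0.5}
    - {"x":7.8,"y":3,"z":-140,"yaw":-0.5}
    - {"x":7.8,"y":3,"z":-190,"yaw":-0.5}
    - {"x":7.8,"y":3,"z":-225,"yaw":-0.5}
    - {"x":7.8,"y":3,"z":-245,"yaw":-0.5}
    - {"x":7.8,"y":3,"z":-251,"yaw":-0.5}
    - {"x":7.8,"y":3,"z":-251,"yaw":-0.5}
    - {"x":7.8,"y":3,"z":-251,"yaw":-0.5}

```text
time: 25.48
ee_pos: [0.3783, -0.289, 0.0495]
tcp_rot: [-178.5, 0.7, 29.2]
wrist_force: [0.3, -0.4, 0.7]
opening: 0.085
```

Emit:
servo_tool:
  steps:
    - {"x":0,"y":0,"z":0,"yaw":0}
    - {"x":0,"y":0,"z":0,"yaw":0}
    - {"x":0,"y":0,"z":0,"yaw":0}
    - {"x":0,"y":0,"z":0,"yaw":0}
    - {"x":0,"y":0,"z":0,"yaw":0}
    - {"x":0,"y":0,"z":0,"yaw":0}
    - {"x":0,"y":0,"z":0,"yaw":0}
    - {"x":0,"y":0,"z":0,"yaw":0}
  grip: 20
  grip_force: 100

```text
time: 26.48
ee_pos: [0.3788, -0.2894, 0.0505]
tcp_rot: [-178.6, 0.6, 29.2]
wrist_force: [-1.6, 1.1, 7.1]
opening: 0.039
```

Emit:
servo_tool:
  steps:
    - {"x":0,"y":0,"z":15,"yaw":0}
    - {"x":0,"y":0,"z":50,"yaw":0}
    - {"x":0,"y":5,"z":95,"yaw":8}
    - {"x":5,"y":20,"z":130,"yaw":18}
    - {"x":12,"y":40,"z":150,"yaw":28}
    - {"x":20,"y":60,"z":160,"yaw":38}
    - {"x":30,"y":85,"z":160,"yaw":48}
    - {"x":40,"y":110,"z":160,"yaw":58}
    - {"x":50,"y":135,"z":160,"yaw":68}
    - {"x":60,"y":160,"z":160,"yaw":78}
    - {"x":70,"y":185,"z":160,"yaw":88}
    - {"x":80,"y":205,"z":160,"yaw":98}

```text
time: 27.98
ee_pos: [0.4588, -0.0834, 0.211]
tcp_rot: [-178.6, 0.6, 127.5]
wrist_force: [0.2, -1.5, -3.5]
opening: 0.0389
```

```bash
python3 -c "
from h import *
o=get_obs();print(o['ee_pos'],o['tcp_rot'],o['q'])
t=np.array([484,-22.4,190]);print(t-o['ee_pos']*1000,168.2-o['tcp_rot'][2])"
```

```text
[ 0.45876563 -0.08340878  0.2110245 ] [-178.55747609    0.62446701  127.53619101] [-9.46928837 -6.6237786  -6.0908843  91.06007874 -1.48084109 43.00919527]
[ 25.23437414  61.00878034 -21.02450065] 40.66380899472486
```

Emit:
servo_tool:
  steps:
    - {"x":5,"y":12,"z":0,"yaw":9}
    - {"x":11,"y":26,"z":0,"yaw":19}
    - {"x":17,"y":40,"z":-5,"yaw":29}
    - {"x":22,"y":53,"z":-12,"yaw":38}
    - {"x":25.2,"y":61,"z":-19,"yaw":40.7}
    - {"x":25.2,"y":61,"z":-21,"yaw":40.7}
    - {"x":25.2,"y":61,"z":-21,"yaw":40.7}
    - {"x":25.2,"y":61,"z":-21,"yaw":40.7}

```text
time: 28.98
ee_pos: [0.4839, -0.0228, 0.1903]
tcp_rot: [-178.6, 0.6, 168.1]
wrist_force: [0.6, 0.2, -2.8]
opening: 0.0387
```

```bash
python3 - <<'E'
from h import *
o,im,d,K,C=look("wrist","w12");print(o["ee_pos"],o["tcp_rot"],o["q"],o["wrist_force"])
E
```

```text
[ 0.4839303  -0.02275288  0.19034439] [-178.55860964    0.63921636  168.14446415] [-1.86112381 -5.18745394 -7.05625005 87.75189198 -1.53044903  9.99738664] [ 0.55505484  0.23102756 -2.77455841]
```

View pics/w12.png

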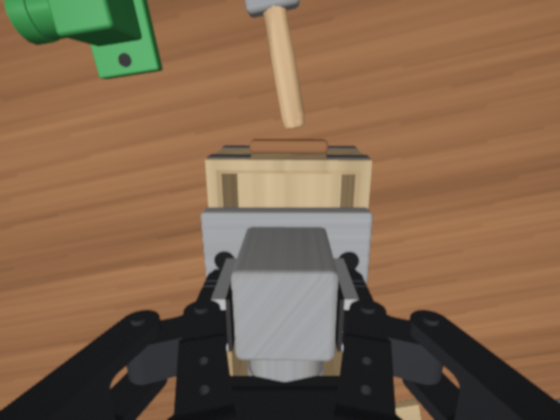

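```bash
python3 - <<'E'
from chk import *
z=np.load("pics/w12.npz");K,C=extr("wrist",dict(ee_pos=z["o"],tcp_rot=z["r"]));W=cloud(z["d"],K,C)*1000
a=-11.7;u=np.array([np.cos(np.radians(a)),np.sin(np.radians(a))]);n=np.array([-u[1],u[0]])
t=z["o"][:2]*1000;print("tcp",t@u,t@n)
B=W[130:300,180:400].reshape(-1,3);s=B[:,:2]@u;l=B[:,:2]@n;h=B[:,2]
q=(h>77)&(h<84);print("rim",q.sum(),np.percentile(s[q],[.3,1,3]),np.percentile(l[q],[.5,99.5]),np.mean(np.percentile(l[q],[.5,99.5])))
q=abs(h-152)<6;print("flange",q.sum(),np.median(h[q]),np.percentile(s[q],[.3,1,3]),np.percentile(l[q],[.5,99.5]),np.mean(np.percentile(l[q],[.5,99.5])),np.linalg.lstsq(np.c_[s[q],l[q],np.ones(q.sum())],h[q],rcond=None)[0])
print(ray([(206,211),(285,211),(371,211)],.152,K,C)[:,:2]@np.c_[u,n]*1000, ray([(207,157),(371,157)],.08,K,C)[:,:2]@np.c_[u,n]*1000)
E
```

```text
tcp 478.48958213831423 75.85478162892254
rim 3359 [438.20724363 438.31741442 438.48388935] [ 19.84285149 133.46811527] 76.65548338165878
flange 6212 152.31907112806266 [452.27722171 452.41766206 452.58719163] [ 34.60906893 119.47575069] 77.04240980919886 [ 4.18675657e-02 -7.05355093e-03  1.33307251e+02]
[[452.38619308  37.23693964]
 [452.15042231  76.52278514]
 [451.89706587 118.73888214]] [[437.01328862  21.25534108]
 [436.81645318 133.22879601]]
```

The flange has 4 mm to the near wall and 5 mm to the block, and it is centred sideways. Lowering.

Emit:
servo_tool:
  steps:
    - {"x":0.3,"y":-0.5,"z":-15,"yaw":0.1}
    - {"x":0.3,"y":-0.5,"z":-35,"yaw":0.1}
    - {"x":0.3,"y":-0.5,"z":-55,"yaw":0.1}
    - {"x":0.3,"y":-0.5,"z":-72,"yaw":0.1}
    - {"x":0.3,"y":-0.5,"z":-88,"yaw":0.1}
    - {"x":0.3,"y":-0.5,"z":-100,"yaw":0.1}
    - {"x":0.3,"y":-0.5,"z":-111,"yaw":0.1}
    - {"x":0.3,"y":-0.5,"z":-118,"yaw":0.1}
    - {"x":0.3,"y":-0.5,"z":-122,"yaw":0.1}
    - {"x":0.3,"y":-0.5,"z":-122,"yaw":0.1}

```text
time: 30.28
ee_pos: [0.4843, -0.0232, 0.0683]
tcp_rot: [-178.6, 0.6, 168.3]
wrist_force: [0.3, -0.4, -3.8]
opening: 0.0388
```

Emit:
servo_tool:
  steps:
    - {"x":0,"y":0,"z":-1.5,"yaw":0}
    - {"x":0,"y":0,"z":-3,"yaw":0}
    - {"x":0,"y":0,"z":-4,"yaw":0}
    - {"x":0,"y":0,"z":-5,"yaw":0}
    - {"x":0,"y":0,"z":-5,"yaw":0}

```text
time: 30.9
ee_pos: [0.4842, -0.0233, 0.0633]
tcp_rot: [-178.6, 0.6, 168.3]
wrist_force: [0.2, -0.0, -4.0]
opening: 0.0387
```

Emit:
servo_tool:
  steps:
    - {"x":0,"y":0,"z":-1,"yaw":0}
    - {"x":0,"y":0,"z":-2,"yaw":0}
    - {"x":0,"y":0,"z":-3,"yaw":0}
    - {"x":0,"y":0,"z":-3,"yaw":0}

```text
time: 31.4
ee_pos: [0.4842, -0.0233, 0.0606]
tcp_rot: [-178.6, 0.6, 168.3]
wrist_force: [-2.5, -0.8, 1.3]
opening: 0.0388
```

Emit:
servo_tool:
  steps:
    - {"x":0,"y":0,"z":-0.7,"yaw":0}
    - {"x":0,"y":0,"z":-1,"yaw":0}
    - {"x":0,"y":0,"z":-1,"yaw":0}

```text
time: 31.78
ee_pos: [0.4843, -0.0233, 0.0606]
tcp_rot: [-178.6, 0.7, 168.3]
wrist_force: [-5.6, -1.7, 9.0]
opening: 0.039
```

Emit:
servo_tool:
  steps:
    - {"x":0,"y":0,"z":0,"yaw":0}
    - {"x":0,"y":0,"z":0,"yaw":0}
    - {"x":0,"y":0,"z":0,"yaw":0}
    - {"x":0,"y":0,"z":0,"yaw":0}
  grip: 54

```text
time: 32.28
ee_pos: [0.4843, -0.0233, 0.0605]
tcp_rot: [-178.6, 0.7, 168.3]
wrist_force: [-0.5, -0.4, -0.7]
opening: 0.0541
```

Emit:
servo_tool:
  steps:
    - {"x":0,"y":0,"z":15,"yaw":0}
    - {"x":0,"y":0,"z":40,"yaw":0}
    - {"x":0,"y":0,"z":80,"yaw":0}
    - {"x":10,"y":0,"z":130,"yaw":0}
    - {"x":30,"y":0,"z":180,"yaw":0}
    - {"x":55,"y":-5,"z":230,"yaw":0}
    - {"x":80,"y":-10,"z":255,"yaw":0}
    - {"x":80,"y":-10,"z":255,"yaw":0}

```text
time: 33.28
ee_pos: [0.5657, -0.0335, 0.3173]
tcp_rot: [-178.6, 0.8, 168.2]
wrist_force: [1.0, -0.1, -1.3]
opening: 0.0541
```

```bash
python3 - <<'E'
from h import *
o,im,d,K,C=look("wrist","w13");print(o["time"],o["ee_pos"],o["tcp_rot"])
W=cloud(d,K,C)*1000
a=-11.7;u=np.array([np.cos(np.radians(a)),np.sin(np.radians(a))]);n=np.array([-u[1],u[0]])
B=W[0:300,200:380].reshape(-1,3);s=B[:,:2]@u;l=B[:,:2]@n;z=B[:,2]
def pl(nm,q):
    print(nm,q.sum(),"z",np.median(z[q]).round(1),"s",np.percentile(s[q],[1,99]).round(1),"l",np.percentile(l[q],[1,99]).round(1),"slope",np.linalg.lstsq(np.c_[s[q],l[q],np.ones(q.sum())],z[q],rcond=None)[0][:2].round(4))
c=abs(l-76)<42
pl("flange",c&(z>18)&(z<26)&(s>450)&(s<506))
pl("body top",c&(z>68)&(z<76)&(s<515)&(s>455)&(abs(l-76)<22))
pl("sole",c&(z>27)&(z<34)&(s>511)&(s<622))
pl("lug",(z>68)&(z<79)&(abs(l-76)<22)&(s>620)&(s<645))
pl("foot",(z>14)&(z<22)&(s>624)&(s<650)&c)
look("side","s13");im=cv2.imread("pics/s13.png");cv2.imwrite("pics/s13c.png",cv2.resize(im[100:270,160:360],None,fx=4,fy=3.5))
E
```

```text
33.275 [ 0.56569401 -0.03352612  0.31730218] [-178.58996021    0.83999442  168.24731079]
flange 1686 z 22.3 s [453.5 504.5] l [ 34.4 117.8] slope [-0.0011 -0.0003]
body top 1709 z 72.2 s [458.8 512.3] l [57.2 96.2] slope [-0.0406 -0.0075]
sole 3628 z 30.4 s [512. 621.] l [ 34.7 117.4] slope [-0.0015  0.0011]
lug 405 z 73.8 s [626.  639.5] l [57.8 96.4] slope [ 0.1946 -0.0092]
foot 539 z 18.4 s [626.2 649.5] l [ 34.2 117.5] slope [-0.0073 -0.0004]
```

View pics/w13.png

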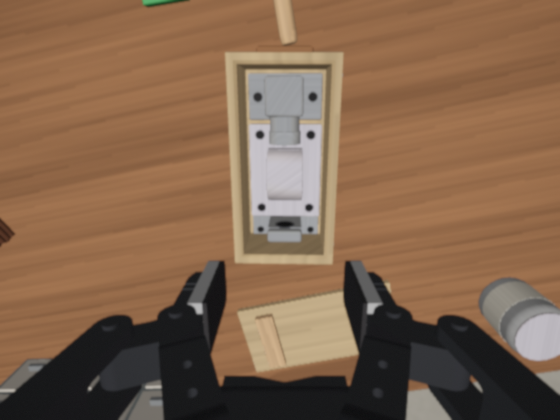

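View pics/s13c.png

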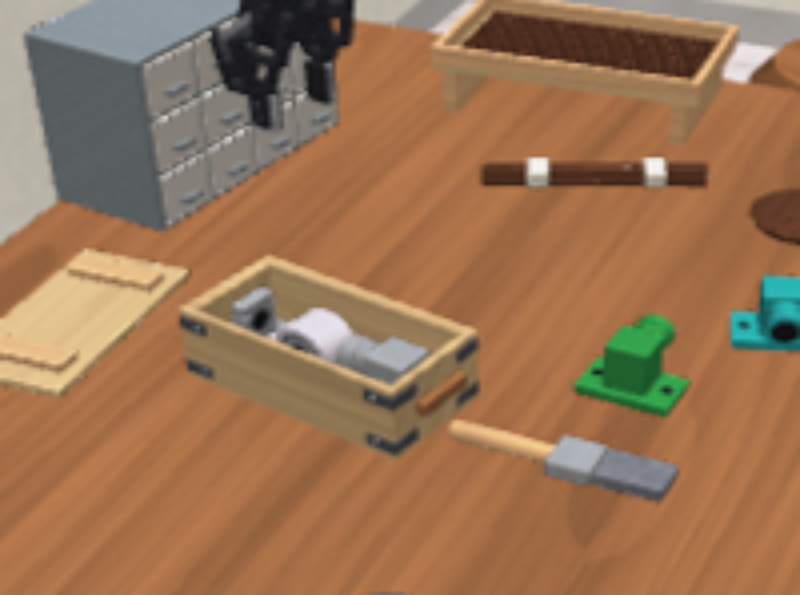

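All three sit flat in the box: elbow at (285,97), block at (285,175), lug at (285,228). The heights above the table match (flange 22 mm, sole 30 mm, foot 18 mm) with slopes under 0.01. The gripper is clear, so I'm handing in.

```bash
python3 -c "
from workcell import *
print(job_done())"
```

```text
the job is handed in; nothing more can be done
None
```

I packed the bracket, then the bearing block, then the grey elbow into the box, lowering each until it touched, and handed the job in at about 33 s of the 72 s allowed. The green and turquoise look-alikes and the pulley, wrench and incense bundle were never gripped or approached at low height. I did not re-measure those last three at the end.

**Placement:** In the last wrist depth check, heights above the table were foot top 18.4 mm, sole top 30.4 mm and flange top 22.3 mm. The expected values are 18, 30 and 22 mm. Slopes on these three faces were under 0.01. The elbow's flange has about 4 to 5 mm to the near wall and to the block. The final wrist and side pictures show all three upright and below the rim.

**Checks that disagreed or went wrong:**
- **Tool tilt:** the last joint reached its 180° limit once, which left the tool tilted about 1.5° for the rest of the job. I turned the other way and put the lug at the far end of the box. The block and elbow hung 1–2.5° off level in the gripper and settled flat when released.
- **Box position:** the top camera and the wrist camera differed by about 2 mm on the box, and I used the wrist camera.
- **Noisy slopes:** the slope fits on the elbow's body top (0.04) and the lug top (0.19) were large. I put this down to the sample catching the port and lug edges, since the flange and foot read level.

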